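# Fetch the tea mill's cover from the shelf drawer and seat it

### The job

The tea mill is standing open: pull open the drawer under the steel shelf by its wooden tab, take out the mill's cover plate and set it down on the mill, not dropping it, so that both pins stand up through its two holes and it lies flat on the housing. Then leave the drawer pushed fully shut. Do not shift any of the other things on the table or on the shelf.

Things in the scene. Friction and masses are not known exactly. Their poses are not given: they have to be found in the camera images.
- drawer (a joint): how far the drawer is pulled out, m: 0 shut, 0.21 fully out; may start a little ajar. It slides level along the cabinet's -x, light friction. Inside 206 mm wide (y), 226 mm long (x); floor top 30 mm above the table, side walls up to 80 mm; steel front 220 mm wide, 12 mm thick, 20 to 120 mm above the table
- drawer_tab (a point): grip point on the drawer's wooden pull tab, moves with it; axes as the cabinet's. The tab is an upright fin, 14 mm thick (y), 40 mm tall (58 to 98 mm above the table), sticking 45 mm out of the middle of the drawer front; the point is 32 mm out from the front. The shelf overhangs this point by 3 mm with the drawer shut: come in tilted, gripper leaning back towards the robot
- cabinet: fixed steel unit, 260 mm deep (x), 240 wide (y), its front faces its -x; origin on the table below the middle of its front edge (drawer front face at x = 0 when shut). Drawer below an open cubby; shelf board on top, underside 200, top 212 mm above the table, front edge at x = -35 mm. A spring clip on its +y edge holds a bamboo whisk, out to y = 175 mm
- cover: loose aluminium cover plate lying flat in the drawer, about 220 g, 110 (x) by 80 (y) by 6 mm; origin at the centre of its underside, z up. Two 14 mm through holes at x = +42 and -42 mm, y = 0. On top in the middle a wooden grip ridge 48 mm long (x), 14 mm thick (y), from 6 to 40 mm above the underside
- cover_grip (a point): middle of the cover's grip ridge, 26 mm above the plate's underside; axes as the cover's
- mill: fixed tea mill housing, white box 120 (x) by 90 (y) by 80 mm tall, open at the top with a grinding stone inside; origin at the centre of its underside. Two upright steel pins of 8 mm diameter with tapered tips at x = +42 and -42 mm, y = 0, rising 14 mm above the rim (to 94 mm). The cover fits either way round
- mill_seat (a point): centre of the housing's rim plane, 80 mm above the table, where the underside centre of the seated cover belongs; axes as the mill's
- bowls: stack of two speckled ceramic bowls, 124 mm across, 66 mm tall, on the shelf; origin under its centre; not to be shifted
- jug: glass milk-frother jug, 84 mm across, 105 mm tall, handle to its +y; origin under its centre; not to be shifted
- stand: sage green silicone whisk stand, 76 mm across, 82 mm tall; origin under its centre; not to be shifted
- tin: tea tin with paper label, 72 mm across, 100 mm tall; origin under its centre; not to be shifted
- scoop: wooden scoop 170 mm long lying along its x; not to be shifted
- cup: small white cup, 72 mm across, 60 mm tall; origin under its centre; not to be shifted
Things that resemble listed ones, but are neither listed nor needed, are in the scene too. What is shaped like the mill but blue or green is not meant.

How it is judged (in metres and radians):
On the way, in this order (a step that is already met when the one before it is completed fails the run):
1. the drawer has been pulled open at least 120 mm (value of joint drawer above 0.12 m), for 0.2 s.
2. the cover is seated flat on the mill, both pins through its holes (distance between cover and mill_seat below 0.007 m and angle between the x axis of cover and the x axis of mill, either way round below 0.14 rad and angle between cover's own z axis and vertical below 0.05 rad), for 0.2 s.
At the end, for the whole second after the job is handed in: the cover lies flat (within 3 degrees) on the mill over both pins, its underside centre within 7 mm of the middle of the rim and its long axis within 8 degrees of the mill's, at rest; the drawer is shut to within 6 mm (all of step 2 and linear speed of cover below 0.02 m/s and value of joint drawer below 0.006 m); the robot touches nothing.
It fails at once if the bowls, jug, whisk stand, tin, scoop or cup shifted by more than 30 mm (distance of any of bowls, jug, stand, tin, scoop, cup from where it was at the start of the episode above 0.03 m).
It fails at once if the cover let go of more than 30 mm above the mill's rim (dropped) (horizontal distance between cover and mill_seat below 0.06 m and z of cover in the frame of mill_seat above 0.03 m and contact force between the fingers and cover below 0.1 N).
It also fails if it takes over 72 s, if anything falls off the work surface, if the arm or the gripper's body presses on something with over 40 N, if the wrist force passes 120 N, or if a joint passes its speed limit or range.

### The arm

A 6-joint arm with a two-finger parallel gripper is mounted at the origin on the work surface. World frame = base frame: x ahead of the robot, y to its left, z up, the work surface at z = 0. Lengths are in m, angles in degrees, forces in N, time in s.
With the tool pointing down it reaches from about 0.375 to 0.9 m from the base axis. Payload 3.1 kg.
Tool frame: the origin (TCP) lies at the very end of the fingers, on their centre line; the grasp point (between the pads) lies 19 mm behind it (bot.tcp_to_grasp is the distance from the TCP to the grasp point, in m); z points along the fingers, y is the line along which they close (so a half turn about z gives the same grasp; the last joint's range is limited). The gripper opens to 87 mm and grips with 3 to 60 N. Pads are 19 mm wide; open, the fingers measure 117 mm over their backs; the gripper's body (75 mm by 190 mm) begins 51 mm behind the grasp point.
Start: joints at [-83.279, 30.224, 82.088, -0, 67.689, -10.227], TCP at [0.182, -0.598, 0.223] pointing down, gripper open.
Joint ranges: [-176.69, 176.69], [-43.24, 126.21], [12.49, 139.97], [-82, 262], [0, 151.66], [-163.58, 163.58]. Speed limits (degrees/s): [159.86, 159.86, 180, 180, 180, 180].

### API

Orientations are given as a 3x3 rotation matrix whose columns are the frame's x, y, z axes.
In Python, from rig import telemetry, capture, camera_info, job, bot gives the robot as it stands. The module is installed in compiled form; this text tells all that it offers.
- The arm moves only by the tool carry_out, never from a script. Its argument "deltas" is a list that holds one entry, the list of rows, each a list of 7 numbers: the shift along the tool's x, y, z scaled (see below), then the turn, a rotation vector about the tool's x, y, z scaled (see below), then the closure, from -1 (fully open) to 1 (shut). In form: [[[dx, dy, dz, ax, ay, az, claw], ...]]. A call has exactly 10 rows; each row is the pose to reach, as a shift and turn from the pose commanded when the call began, along the tool's axes at that moment, turning the shorter way round; what a row does not reach only later rows make up. The controller multiplies each number of a shift by 15 cm and each number of a turn by 360 degrees. A row lasts 1/12 s, in which the tool goes at most 41.7 mm and 7.16 degrees, less where a joint would pass 70% of its speed; a pose out of reach is approached as far as the arm can. A call with a number of a shift or a turn outside -1 to 1 is refused whole. A call with a gripper value outside its range is refused whole. The fingers move at their own pace and stop on an object; the grip force is fixed at half the most. Time passes only in rows, so rows that repeat a pose let the fingers close, or fill a call up. It gives the time, the measured TCP pose, the force, the opening and the grip force at its end, in the units of the state.
- telemetry.read_state(): the state, without advancing time (a new reading comes with each control period).
- capture(name): name is "side" or "top"; returns the picture (400x640x3 uint8, red, green, blue); there is no depth.
- camera_info(name): a dict with "mtx" (3x3 intrinsics, pixels), "k1" (the pictures are not rectified: a ray, as slopes to the right and down, at radius r is drawn at 1 + k1 r^2 times it, then the intrinsics apply), "cam_to_world" (4x4, takes a point from camera to world coordinates). Camera axes: x right, y down, z forward; pixel columns grow to the right and rows downward; lengths in m; the calibration is good to about 2 mm. A picture is of the moment at which its call begins. camera_info takes no time and is no camera call.
- job.hand_in(): hands the job in; it is judged then, once.
The state is a dict: "time_s": time; "joint_positions": joint angles; "qvel": joint speeds; "tau": joint torques, N m; "position": TCP position; "tcp_rot": TCP orientation; "force": force on the tool from outside, world axes, zero at the start; "moment": the same for the moment, N m; "opening": opening from 0.0 (shut) to 1.0 (fully open); "grasp_force": force on a finger pad.
Only numpy, scipy, OpenCV 4.12 (cv2) and the standard library are available. Lean on these libraries where they do the work, as an engineer would, in place of code of your own. Each camera call takes 0.05 s, during which the arm holds its last target. There are 200 camera calls.

## Working session

There is one attempt and no reset: what is moved stays moved. The work goes in short steps, Python scripts to look and compute and a tool call to move; the robot and the scene stay as the last step left them, time stands still between calls to the robot, and variables do not carry over. Pictures are saved under pics/ and viewed, at most 10 in all, crops included, and the job is handed in when it is done.

Besides the shell and the picture viewer there is one more tool, called after "Emit:" by a JSON object that holds its "method" and its "body", one argument or row to a line. carry_out: Moves the arm, as the interface text tells. Its arguments: {"type":"object","properties":{"deltas":{"type":"array","items":{"type":"array","items":{"type":"array","items":{"type":"number"}}}}},"required":["deltas"]}

```bash
mkdir -p pics; python3 - <<'E'
from rig import *
import cv2
for n in("side","top"):
    im=capture(n); cv2.imwrite(f"pics/{n}0.png",im[:,:,::-1]); i=camera_info(n); print(n,i)
s=telemetry.read_state(); print(s)
E
```

```text
side {'mtx': array([[426.08660668,   0.        , 318.35332412],
       [  0.        , 426.08660668, 202.99847648],
       [  0.        ,   0.        ,   1.        ]]), 'k1': -0.09835782797038727, 'cam_to_world': array([[ 0.7521678 , -0.4638253 ,  0.46809154, -0.22615545],
       [-0.65870369, -0.50895329,  0.55414438, -0.91496091],
       [-0.01878945, -0.72514319, -0.68834171,  1.2534682 ],
       [ 0.        ,  0.        ,  0.        ,  1.        ]])}
top {'mtx': array([[361.16131619,   0.        , 319.66025575],
       [  0.        , 361.16131619, 198.59335402],
       [  0.        ,   0.        ,   1.        ]]), 'k1': -0.010094163806833213, 'cam_to_world': array([[-1.01612644e-03, -9.96017162e-01,  8.91559304e-02,
         4.29803497e-01],
       [-9.99738138e-01,  3.05000759e-03,  2.26793611e-02,
        -4.00917461e-02],
       [-2.28609592e-02, -8.91095388e-02, -9.95759442e-01,
         1.31375038e+00],
       [ 0.00000000e+00,  0.00000000e+00,  0.00000000e+00,
         1.00000000e+00]])}
{'time_s': 0.1, 'joint_positions': array([-8.32801880e+01,  3.02717240e+01,  8.21500532e+01, -1.15170264e-03,
        6.76893601e+01, -1.02261278e+01]), 'qvel': array([-0.01731625, -0.01509756, -0.13178118,  0.06369582,  0.08121393,
       -0.05980337]), 'tau': array([-2.71358631e-04, -4.40984130e+01, -1.77150160e+01,  6.35361951e-02,
        5.33621642e-02, -3.88700937e-05]), 'position': array([ 0.18212377, -0.59717826,  0.22168443]), 'tcp_rot': array([[ 9.56578002e-01,  2.91476355e-01, -2.45442076e-04],
       [ 2.91476276e-01, -9.56576122e-01,  1.92420931e-03],
       [ 3.26077487e-04, -1.91219684e-03, -9.99998119e-01]]), 'force': array([-0.07857253,  0.38533415, -0.61367151]), 'moment': array([ 0.00665172,  0.01298391, -0.02511157]), 'grasp_force': 0.0, 'opening': 0.9955690774374243}
```

View pics/side0.png

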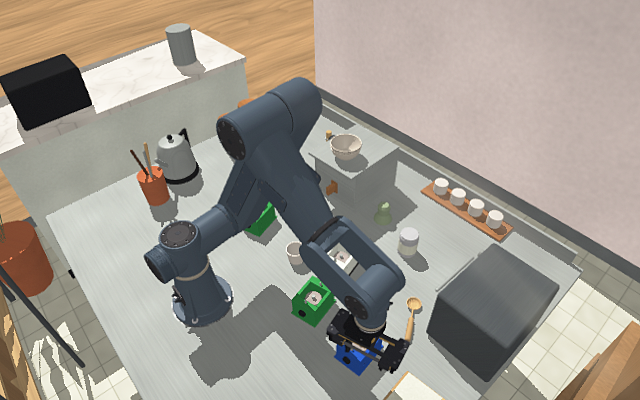

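View pics/top0.png

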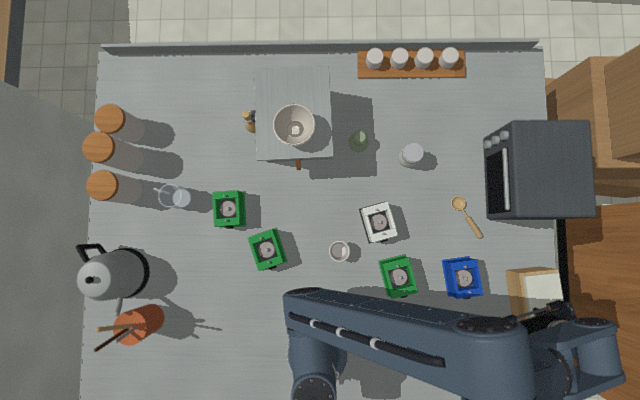

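The top view shows the steel shelf at about (293,113), with the tab at (298,163). Five boxes are mill-shaped: white (378,223), green (229,208), (267,249) and (397,276), and blue (463,276). Only the white one fits the description. I'll confirm it and the cabinet edges in one enlarged crop.

```bash
cat > h.py <<'E'
import numpy as np, cv2
from rig import *
from scipy.spatial.transform import Rotation as R
def px2w(n,uv,z):
    i=camera_info(n); u=np.asarray(uv,float).reshape(-1,2)
    K=i["mtx"]; d=(u-K[:2,2])/K[0,0]; x=d.copy()
    for _ in range(20): x=d/(1+i["k1"]*(x**2).sum(1,keepdims=True))
    T=i["cam_to_world"]; r=np.c_[x,np.ones(len(x))]@T[:3,:3].T; o=T[:3,3]
    return o+r*((z-o[2])/r[:,2])[:,None]
def w2px(n,P):
    i=camera_info(n);T=i["cam_to_world"];p=(np.atleast_2d(P)-T[:3,3])@T[:3,:3]
    x=p[:,:2]/p[:,2:]; x=x*(1+i["k1"]*(x**2).sum(1,keepdims=True))
    return x*i["mtx"][0,0]+i["mtx"][:2,2]
def crop(n,name,u0,v0,w,h,k,im=None):
    im=capture(n) if im is None else im
    c=cv2.resize(im[v0:v0+h,u0:u0+w],None,fx=k,fy=k,interpolation=cv2.INTER_CUBIC)
    cv2.imwrite(f"pics/{name}.png",c[:,:,::-1])
E
python3 - <<'E'
from h import *
im=cv2.imread("pics/top0.png")[:,:,::-1]
a=cv2.resize(im[60:180,240:345],None,fx=4,fy=4,interpolation=cv2.INTER_CUBIC)
b=cv2.resize(im[198:248,353:403],None,fx=7,fy=7,interpolation=cv2.INTER_CUBIC)
o=np.zeros((480,780,3),np.uint8);o[:480,:420]=a;o[:350,425:775]=b
cv2.imwrite("pics/c1.png",o[:,:,::-1])
E
```

```text
(no output)
```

View pics/c1.png

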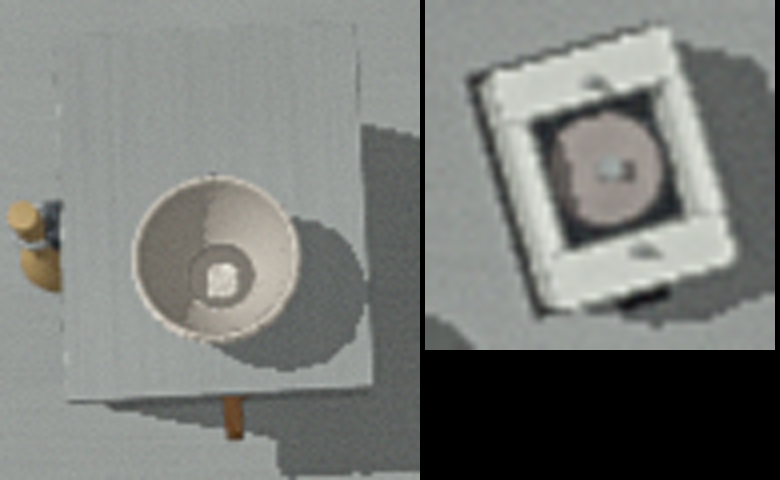

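The crop confirms the white housing with its stone and two pins, near (598,82) and (648,248) in the crop. It also shows the shelf corners and the tab end at (234,438). I'll fit the poses.

```bash
python3 - <<'E'
from h import *
from scipy.optimize import least_squares
def fit(obj,pix,x0):
    def f(p):
        c,s=np.cos(p[2]),np.sin(p[2]); P=np.array(obj,float); W=P.copy()
        W[:,0]=p[0]+c*P[:,0]-s*P[:,1];W[:,1]=p[1]+s*P[:,0]+c*P[:,1]
        return (w2px("top",W)-pix).ravel()
    r=least_squares(f,x0); print(r.x,np.degrees(r.x[2]),r.fun.round(2)); return r.x
A=lambda l:np.array([[240+u/4-.375,60+v/4-.375] for u,v in l])
B=lambda l:np.array([[353+(u-425)/7-.43,198+v/7-.43] for u,v in l])
# cabinet: image down= -x, left=+y
sh=A([(68,402),(372,383),(356,25),(60,28)])
print(px2w("top",sh,.212).round(4))
c=fit([(-.035,.12,.212),(-.035,-.12,.212),(.26,-.12,.212),(.26,.12,.212)],sh,[.6,.0,0])
m=B([(492,75),(668,28),(737,255),(548,312)])
print(px2w("top",m,.08).round(4))
fit([(.06,.045,.08),(.06,-.045,.08),(-.06,-.045,.08),(-.06,.045,.08)],m,[.35,-.2,0.2])
tab=A([(228,438),(242,438)])
t=px2w("top",tab,.098);print("tab end",t)
d=t.mean(0)[:2]-c[:2]; ca,sa=np.cos(c[2]),np.sin(c[2]); print("in cabinet",ca*d[0]+sa*d[1],-sa*d[0]+ca*d[1])
E
```

```text
[[ 0.649   0.1808  0.212 ]
 [ 0.6626 -0.0553  0.212 ]
 [ 0.9508 -0.0439  0.212 ]
 [ 0.9513  0.1918  0.212 ]]
[0.69100302 0.06449533 0.03446626] 1.9747713684563886 [-0.77 -0.9   0.45  0.78  0.82 -1.27 -0.5   1.38]
[[ 0.5066 -0.157   0.08  ]
 [ 0.5294 -0.243   0.08  ]
 [ 0.4191 -0.2743  0.08  ]
 [ 0.3918 -0.1827  0.08  ]]
[ 0.46173585 -0.21423471  0.25800802] 14.782770767116844 [-0.47 -0.48 -0.16 -0.55 -0.35  1.16  0.98 -0.14]
tab end [[0.63981025 0.06608522 0.098     ]
 [0.63974981 0.05412851 0.098     ]]
in cabinet -0.05134379280252212 -0.0026207402778019935
```

```bash
cat >> h.py <<'E'
def tool(yaw,tilt):  # tool x ahead at yaw, leaning back towards the robot by tilt
    return (R.from_euler("z",yaw,degrees=True)*R.from_euler("y",-tilt,degrees=True)*R.from_matrix(np.diag([1.,-1,-1]))).as_matrix()
def delta(p0,R0,p1,R1):
    d=R0.T@(np.array(p1)-p0)/.15; w=R.from_matrix(R0.T@R1).as_rotvec(degrees=True)/360
    return np.r_[d,w].round(3)
def chain(wps,start=None):
    s=telemetry.read_state(); p,Q=(s["position"],s["tcp_rot"]) if start is None else start
    for p1,R1 in wps:
        print(np.array(p1).round(3),delta(p,Q,p1,R1)); p,Q=np.array(p1),R1
E
python3 - <<'E'
from h import *
Rt=tool(2.5,30); print(Rt.round(2)); zt=Rt[:,2]; g=np.array([.653,.0605,.078])
s=telemetry.read_state(); R0=s["tcp_rot"]
pre=g+zt*(.019-.09)
chain([((.29,-.48,.30),R0),((.40,-.36,.30),tool(2.5,10)),((.49,-.23,.30),Rt),((.53,-.09,.28),Rt),(pre+[-.02,0,.02],Rt),(pre,Rt),(g+zt*.019,Rt)])
E
```

```text
[[ 0.87  0.04  0.5 ]
 [ 0.04 -1.    0.02]
 [ 0.5   0.   -0.87]]
[ 0.29 -0.48  0.3 ] [ 0.916 -0.539 -0.521  0.     0.     0.   ]
[ 0.4  -0.36  0.3 ] [ 0.935 -0.552  0.001 -0.004  0.028  0.04 ]
[ 0.49 -0.23  0.3 ] [ 0.628 -0.84   0.111  0.     0.056 -0.   ]
[ 0.53 -0.09  0.28] [ 0.199 -0.921  0.269  0.     0.     0.   ]
[0.598 0.059 0.159] [ 0.025 -0.972  0.942  0.     0.     0.   ]
[0.618 0.059 0.139] [0.049 0.006 0.182 0.    0.    0.   ]
[0.662 0.061 0.062] [ 0.  -0.   0.6  0.   0.   0. ]
```

Emit:
{"method": "carry_out", "body": {
  "deltas": [
    [[0.2,-0.1,-0.1,0,0,0,-1],[0.4,-0.25,-0.25,0,0,0,-1],[0.6,-0.4,-0.4,0,0,0,-1],[0.916,-0.54,-0.52,0,0,0,-1],[0.916,-0.54,-0.52,0,0,0,-1],[0.916,-0.54,-0.52,0,0,0,-1],[0.916,-0.54,-0.52,0,0,0,-1],[0.916,-0.54,-0.52,0,0,0,-1],[0.916,-0.54,-0.52,0,0,0,-1],[0.916,-0.54,-0.52,0,0,0,-1]]
  ]
}}

```text
time_s: 0.93
position: [0.289, -0.4809, 0.2996]
tcp_rot: [[0.957, 0.29, -0.001], [0.29, -0.957, 0.001], [-0.0, -0.002, -1.0]]
force: [0.5, 0.9, 0.2]
opening: 0.999
grasp_force: 0.0
```

Emit:
{"method": "carry_out", "body": {
  "deltas": [
    [[0.2,-0.1,0,0,0.005,0.01,-1],[0.4,-0.25,0,0,0.01,0.02,-1],[0.6,-0.4,0,0,0.02,0.03,-1],[0.935,-0.55,0,-0.004,0.028,0.04,-1],[0.935,-0.55,0,-0.004,0.028,0.04,-1],[0.935,-0.55,0,-0.004,0.028,0.04,-1],[0.935,-0.55,0,-0.004,0.028,0.04,-1],[0.935,-0.55,0,-0.004,0.028,0.04,-1],[0.935,-0.55,0,-0.004,0.028,0.04,-1],[0.935,-0.55,0,-0.004,0.028,0.04,-1]]
  ]
}}

```text
time_s: 1.77
position: [0.3995, -0.3618, 0.3004]
tcp_rot: [[0.984, 0.042, 0.176], [0.042, -0.999, 0.005], [0.176, 0.003, -0.984]]
force: [-0.5, 0.5, -1.8]
opening: 0.997
grasp_force: 0.0
```

Emit:
{"method": "carry_out", "body": {
  "deltas": [
    [[0.15,-0.2,0.03,0,0.015,0,-1],[0.3,-0.4,0.06,0,0.03,0,-1],[0.5,-0.65,0.09,0,0.045,0,-1],[0.63,-0.84,0.11,0,0.056,0,-1],[0.63,-0.84,0.11,0,0.056,0,-1],[0.63,-0.84,0.11,0,0.056,0,-1],[0.63,-0.84,0.11,0,0.056,0,-1],[0.63,-0.84,0.11,0,0.056,0,-1],[0.63,-0.84,0.11,0,0.056,0,-1],[0.63,-0.84,0.11,0,0.056,0,-1]]
  ]
}}

```text
time_s: 2.6
position: [0.4906, -0.2319, 0.3008]
tcp_rot: [[0.862, 0.042, 0.505], [0.038, -0.999, 0.018], [0.505, 0.004, -0.863]]
force: [0.8, 0.6, -0.2]
opening: 0.996
grasp_force: 0.0
```

Emit:
{"method": "carry_out", "body": {
  "deltas": [
    [[0.05,-0.25,0.07,0,0,0,-1],[0.1,-0.5,0.14,0,0,0,-1],[0.15,-0.75,0.21,0,0,0,-1],[0.2,-0.92,0.27,0,0,0,-1],[0.2,-0.92,0.27,0,0,0,-1],[0.2,-0.92,0.27,0,0,0,-1],[0.2,-0.92,0.27,0,0,0,-1],[0.2,-0.92,0.27,0,0,0,-1],[0.2,-0.92,0.27,0,0,0,-1],[0.2,-0.92,0.27,0,0,0,-1]]
  ]
}}

```text
time_s: 3.43
position: [0.5308, -0.0921, 0.2806]
tcp_rot: [[0.862, 0.041, 0.505], [0.037, -0.999, 0.018], [0.505, 0.003, -0.863]]
force: [-0.6, -0.2, 0.3]
opening: 1.001
grasp_force: 0.0
```

```bash
python3 - <<'E'
from h import *
s=telemetry.read_state(); print(s["time_s"],s["joint_positions"].round(1),s["position"])
Rt=tool(2.5,30); zt=Rt[:,2]; g=np.array([.653,.0605,.078]); pre=g+zt*(.019-.09)
chain([(pre+[-.02,0,.02],Rt),(pre,Rt),(g+zt*.019,Rt)])
im=capture("side"); print(w2px("side",g))
a=cv2.resize(im[120:220,280:440],None,fx=5,fy=5,interpolation=cv2.INTER_CUBIC)
cv2.imwrite("pics/s1.png",a[:,:,::-1])
E
```

```text
3.4333 [-31.1  10.4 112.5  29.1  34.6  35.6] [ 0.53084095 -0.09211118  0.28061252]
[0.598 0.059 0.159] [ 0.013 -0.99   0.94   0.001 -0.001 -0.   ]
[0.618 0.059 0.139] [0.049 0.006 0.182 0.    0.    0.   ]
[0.662 0.061 0.062] [ 0.  -0.   0.6  0.   0.   0. ]
[[328.22734389 190.45471031]]
```

View pics/s1.png

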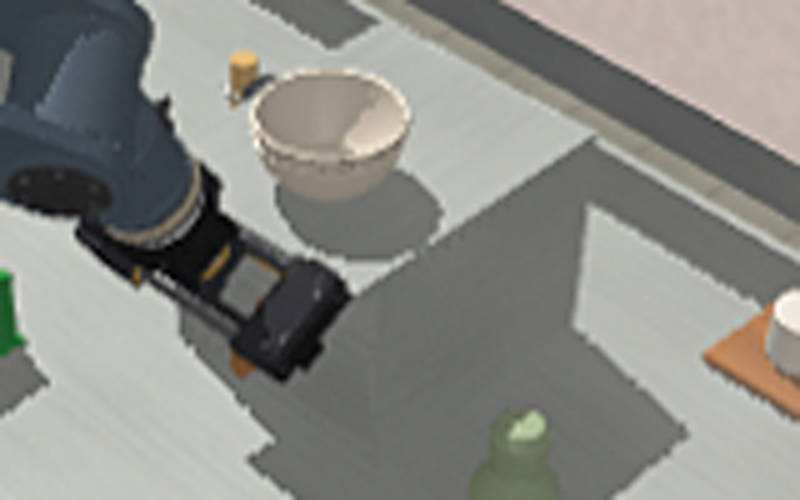

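The gripper is above and in front of the tab. The visible part of the tab is at about (328,192), against a predicted (328,190.5), so the estimate holds. I'll go in.

Emit:
{"method": "carry_out", "body": {
  "deltas": [
    [[0,-0.2,0.1,0,0,0,-1],[0,-0.4,0.2,0,0,0,-1],[0,-0.6,0.4,0,0,0,-1],[0.01,-0.8,0.6,0,0,0,-1],[0.01,-0.99,0.8,0,0,0,-1],[0.013,-0.99,0.94,0,0,0,-1],[0.013,-0.99,0.94,0,0,0,-1],[0.013,-0.99,0.94,0,0,0,-1],[0.013,-0.99,0.94,0,0,0,-1],[0.013,-0.99,0.94,0,0,0,-1]]
  ]
}}

```text
time_s: 4.32
position: [0.5974, 0.0593, 0.1608]
tcp_rot: [[0.861, 0.041, 0.506], [0.037, -0.999, 0.018], [0.507, 0.003, -0.862]]
force: [0.1, 0.3, -0.3]
opening: 1.002
grasp_force: 0.0
```

Emit:
{"method": "carry_out", "body": {
  "deltas": [
    [[0.05,0,0.1,0,0,0,-1],[0.05,0,0.18,0,0,0,-1],[0.05,0,0.26,0,0,0,-1],[0.05,0,0.34,0,0,0,-1],[0.05,0,0.42,0,0,0,-1],[0.05,0,0.5,0,0,0,-1],[0.05,0,0.5,0,0,0,-1],[0.05,0,0.5,0,0,0,-1],[0.05,0,0.5,0,0,0,-1],[0.05,0,0.5,0,0,0,-1]]
  ]
}}

```text
time_s: 5.15
position: [0.6414, 0.0619, 0.0996]
tcp_rot: [[0.862, 0.043, 0.506], [0.039, -0.999, 0.019], [0.506, 0.003, -0.862]]
force: [-0.1, -0.6, 0.4]
opening: 1.0
grasp_force: 0.0
```

```bash
python3 - <<'E'
from h import *
s=telemetry.read_state(); print(s["time_s"],s["joint_positions"].round(1),s["position"],s["force"])
Rt=tool(2.5,30); zt=Rt[:,2]; g=np.array([.653,.0605,.078])
chain([(g+zt*.019,Rt)])
im=capture("top")
a=cv2.resize(im[120:200,240:340],None,fx=7,fy=7,interpolation=cv2.INTER_CUBIC)
cv2.imwrite("pics/t1.png",a[:,:,::-1])
E
```

```text
5.15 [ -6.5  36.1 108.9  42.    6.6  40.3] [0.64143924 0.0619182  0.09964637] [-0.07435378 -0.61166802  0.42871151]
[0.662 0.061 0.062] [-0.008  0.012  0.29   0.    -0.001  0.   ]
```

View pics/t1.png

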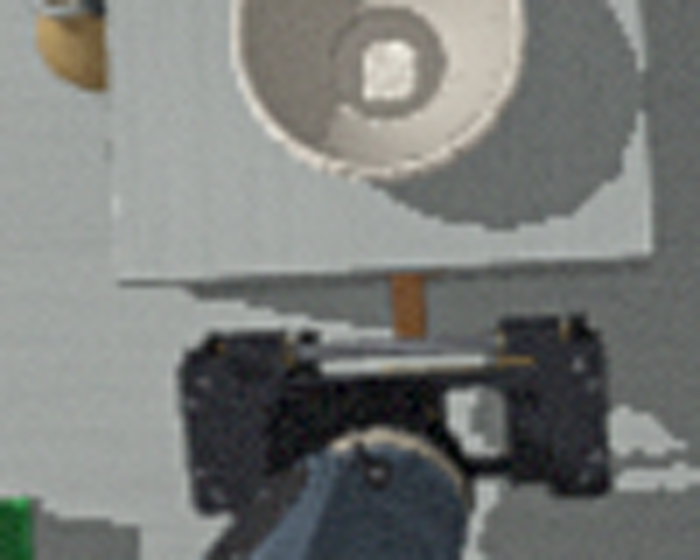

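The tab is between the open fingers. I'll move in and close.

Emit:
{"method": "carry_out", "body": {
  "deltas": [
    [[-0.008,0.01,0.06,0,0,0,-1],[-0.008,0.012,0.14,0,0,0,-1],[-0.008,0.012,0.22,0,0,0,-1],[-0.008,0.012,0.29,0,0,0,-1],[-0.008,0.012,0.29,0,0,0,0.5],[-0.008,0.012,0.29,0,0,0,1],[-0.008,0.012,0.29,0,0,0,1],[-0.008,0.012,0.29,0,0,0,1],[-0.008,0.012,0.29,0,0,0,1],[-0.008,0.012,0.29,0,0,0,1]]
  ]
}}

```text
time_s: 6.03
position: [0.6624, 0.0614, 0.0608]
tcp_rot: [[0.862, 0.044, 0.505], [0.039, -0.999, 0.019], [0.505, 0.003, -0.863]]
force: [-0.6, -0.2, -0.2]
opening: 0.632
grasp_force: 0.0
```

```bash
python3 - <<'E'
from h import *
s=telemetry.read_state(); print(s["opening"],s["grasp_force"],s["position"],s["force"])
ax=np.array([np.cos(np.radians(2.5)),np.sin(np.radians(2.5)),0])
p=s["position"];Q=s["tcp_rot"]
for d in(.1,.2): print(delta(p,Q,p-ax*d,Q))
E
```

```text
0.6323666788794328 0.0 [0.66237554 0.0613619  0.0607605 ] [-0.64758627 -0.24957172 -0.16550381]
[-0.575  0.    -0.337  0.     0.     0.   ]
[-1.151  0.    -0.674  0.     0.     0.   ]
```

Emit:
{"method": "carry_out", "body": {
  "deltas": [
    [[0,0,0,0,0,0,1],[0,0,0,0,0,0,1],[0,0,0,0,0,0,1],[0,0,0,0,0,0,1],[0,0,0,0,0,0,1],[0,0,0,0,0,0,1],[0,0,0,0,0,0,1],[0,0,0,0,0,0,1],[0,0,0,0,0,0,1],[0,0,0,0,0,0,1]]
  ]
}}

```text
time_s: 6.87
position: [0.662, 0.064, 0.0601]
tcp_rot: [[0.863, 0.048, 0.503], [0.04, -0.999, 0.025], [0.504, -0.001, -0.864]]
force: [1.0, 6.0, 0.5]
opening: 0.16
grasp_force: 30.0
```

Emit:
{"method": "carry_out", "body": {
  "deltas": [
    [[0,0,0,0,0,0,1],[0,0,0,0,0,0,1],[-0.06,0,-0.034,0,0,0,1],[-0.12,0,-0.067,0,0,0,1],[-0.18,0,-0.1,0,0,0,1],[-0.24,0,-0.135,0,0,0,1],[-0.3,0,-0.17,0,0,0,1],[-0.36,0,-0.205,0,0,0,1],[-0.42,0,-0.24,0,0,0,1],[-0.48,0,-0.275,0,0,0,1]]
  ]
}}

```text
time_s: 7.7
position: [0.5813, 0.0599, 0.0601]
tcp_rot: [[0.859, 0.049, 0.51], [0.043, -0.999, 0.023], [0.51, 0.002, -0.86]]
force: [2.7, 26.2, -7.6]
opening: 0.155
grasp_force: 30.0
```

The sideways force is growing, so I'm off the slide line by a little. I'll nudge +y and go on in a gentler direction.

Emit:
{"method": "carry_out", "body": {
  "deltas": [
    [[0,-0.007,0,0,0,0,1],[0,-0.014,0,0,0,0,1],[-0.03,-0.017,-0.018,0,0,0,1],[-0.07,-0.02,-0.041,0,0,0,1],[-0.11,-0.022,-0.065,0,0,0,1],[-0.15,-0.024,-0.089,0,0,0,1],[-0.19,-0.026,-0.113,0,0,0,1],[-0.23,-0.028,-0.136,0,0,0,1],[-0.27,-0.03,-0.16,0,0,0,1],[-0.3,-0.032,-0.178,0,0,0,1]]
  ]
}}

```text
time_s: 8.53
position: [0.529, 0.0578, 0.06]
tcp_rot: [[0.862, 0.038, 0.506], [0.035, -0.999, 0.016], [0.506, 0.004, -0.862]]
force: [2.9, -13.9, -2.0]
opening: 0.157
grasp_force: 30.1
```

Emit:
{"method": "carry_out", "body": {
  "deltas": [
    [[0,0.006,0,0,0,0,1],[-0.03,0.011,-0.018,0,0,0,1],[-0.07,0.011,-0.041,0,0,0,1],[-0.11,0.011,-0.065,0,0,0,1],[-0.15,0.011,-0.089,0,0,0,1],[-0.19,0.011,-0.113,0,0,0,1],[-0.23,0.011,-0.136,0,0,0,1],[-0.27,0.012,-0.16,0,0,0,1],[-0.31,0.012,-0.184,0,0,0,1],[-0.34,0.012,-0.2,0,0,0,1]]
  ]
}}

```text
time_s: 9.37
position: [0.4685, 0.0549, 0.06]
tcp_rot: [[0.862, 0.041, 0.506], [0.037, -0.999, 0.018], [0.506, 0.003, -0.863]]
force: [2.4, -7.6, -2.0]
opening: 0.161
grasp_force: 30.1
```

```bash
python3 - <<'E'
from h import *
s=telemetry.read_state(); print(s["joint_positions"].round(1),s["position"],s["force"])
E
```

```text
[-11.5  40.2 135.1 164.3  25.9 -87.9] [0.46848513 0.05486034 0.05996634] [ 2.35608152 -7.60954825 -2.03255623]
```

Emit:
{"method": "carry_out", "body": {
  "deltas": [
    [[0,0,0,0,0,0,-1],[0,0,0,0,0,0,-1],[0,0,0,0,0,0,-1],[0,0,0,0,0,0,-1],[0,0,0,0,0,0,-1],[0.1,0,-0.17,0,0,0,-1],[0.2,0,-0.34,0,0,0,-1],[0.3,0,-0.52,0,0,0,-1],[0.4,0,-0.69,0,0,0,-1],[0.506,0,-0.86,0,0,0,-1]]
  ]
}}

```text
time_s: 10.2
position: [0.4672, 0.0685, 0.1428]
tcp_rot: [[0.864, 0.061, 0.5], [0.038, -0.998, 0.058], [0.502, -0.031, -0.864]]
force: [0.5, 0.9, -0.1]
opening: 0.834
grasp_force: 0.0
```

Emit:
{"method": "carry_out", "body": {
  "deltas": [
    [[0,0.2,0,0,0,0,-1],[0,0.4,0,0,0,0,-1],[0.1,0.6,-0.17,0,0,0,-1],[0.2,0.8,-0.34,0,0,0,-1],[0.25,1,-0.43,0,0,0,-1],[0.25,1,-0.43,0,0,0,-1],[0.25,1,-0.43,0,0,0,-1],[0.25,1,-0.43,0,0,0,-1],[0.25,1,-0.43,0,0,0,-1],[0.25,1,-0.43,0,0,0,-1]]
  ]
}}

```text
time_s: 11.03
position: [0.4761, -0.0834, 0.2116]
tcp_rot: [[0.865, 0.06, 0.499], [0.036, -0.998, 0.058], [0.501, -0.032, -0.865]]
force: [0.2, -0.3, -0.7]
opening: 1.005
grasp_force: 0.0
```

```bash
python3 - <<'E'
from h import *
im=capture("top")
a=cv2.resize(im[140:240,250:400],None,fx=5,fy=5,interpolation=cv2.INTER_CUBIC)
cv2.imwrite("pics/t2.png",a[:,:,::-1]); cv2.imwrite("pics/raw2.png",im[:,:,::-1])
E
```

```text
(no output)
```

View pics/t2.png

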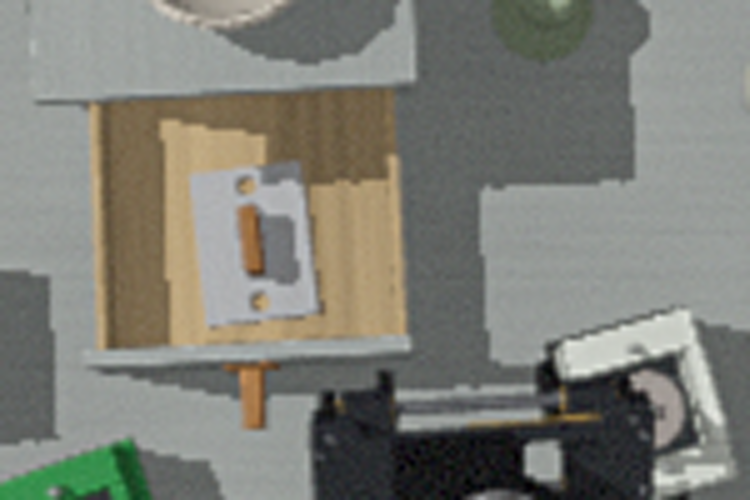

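The drawer is open. The cover shows with plate corners (190,174), (300,162), (322,313) and (208,327), holes at (246,186) and (260,301), and its ridge around (250,239). I'll fit its pose.

```bash
python3 - <<'E'
from h import *
from scipy.optimize import least_squares
def fit(obj,pix,x0,n="top"):
    def W(p):
        P=np.array(obj,float);c,s=np.cos(p[2]),np.sin(p[2])
        return np.c_[p[0]+c*P[:,0]-s*P[:,1],p[1]+s*P[:,0]+c*P[:,1],P[:,2]]
    r=least_squares(lambda p:(w2px(n,W(p))-pix).ravel(),x0,loss="soft_l1"); print(r.x.round(4),np.degrees(r.x[2]).round(2),(w2px(n,W(r.x))-pix).ravel().round(2)); return r.x
A=lambda l:np.array([[250+u/5-.4,140+v/5-.4] for u,v in l])
z=.036
pix=A([(190,174),(300,162),(322,313),(208,327),(246,186),(260,301)])
c=fit([(.055,.04,z),(.055,-.04,z),(-.055,-.04,z),(-.055,.04,z),(.042,0,z),(-.042,0,z)],pix,[.55,.06,.1])
r=px2w("top",A([(247,205),(256,273)]),.07); print("ridge top",r.round(4))
t=px2w("top",A([(252,430)]),.09); print("tab end",t)
# mill pins tips, z~.094 ; and inner opening
B=lambda l:np.array([[353+(u-425)/7-.43,198+v/7-.43] for u,v in l])
print("pins",px2w("top",B([(598,82),(646,250)]),.09).round(4))
s=telemetry.read_state();print(s["joint_positions"].round(1))
E
```

```text
[0.5812 0.0575 0.1258] 7.21 [-0.08  0.22  0.06 -0.26 -0.5  -0.07 -0.02  0.01  0.22 -0.05  0.29  0.15]
ridge top [[0.6042 0.0601 0.07  ]
 [0.5567 0.0536 0.07  ]]
tab end [[0.4478025  0.05443448 0.09      ]]
pins [[ 0.5025 -0.2071  0.09  ]
 [ 0.4216 -0.2289  0.09  ]]
[-36.4  14.3 124.1  48.6  27.2   9.4]
```

```bash
python3 - <<'E'
from h import *
V=tool(7.4,0)
chain([((.53,.0,.24),V),((.581,.0572,.15),V),((.581,.0572,.06),V),((.581,.0572,.041),V)])
E
```

```text
[0.53 0.   0.24] [ 0.431 -0.533  0.045 -0.002 -0.083 -0.012]
[0.581 0.057 0.15 ] [ 0.386 -0.334  0.6    0.     0.     0.   ]
[0.581 0.057 0.06 ] [0.  0.  0.6 0.  0.  0. ]
[0.581 0.057 0.041] [0.    0.    0.127 0.    0.    0.   ]
```

Emit:
{"method": "carry_out", "body": {
  "deltas": [
    [[0.07,-0.1,0,0,-0.012,0,-1],[0.15,-0.2,0.01,0,-0.028,-0.004,-1],[0.25,-0.3,0.02,0,-0.045,-0.006,-1],[0.35,-0.45,0.03,-0.001,-0.06,-0.008,-1],[0.431,-0.533,0.045,-0.002,-0.075,-0.01,-1],[0.431,-0.533,0.045,-0.002,-0.083,-0.012,-1],[0.431,-0.533,0.045,-0.002,-0.083,-0.012,-1],[0.431,-0.533,0.045,-0.002,-0.083,-0.012,-1],[0.431,-0.533,0.045,-0.002,-0.083,-0.012,-1],[0.431,-0.533,0.045,-0.002,-0.083,-0.012,-1]]
  ]
}}

```text
time_s: 11.92
position: [0.5285, -0.0, 0.2388]
tcp_rot: [[0.991, 0.13, 0.001], [0.13, -0.991, 0.003], [0.001, -0.002, -1.0]]
force: [-0.8, -0.8, -0.0]
opening: 0.998
grasp_force: 0.0
```

Emit:
{"method": "carry_out", "body": {
  "deltas": [
    [[0.08,-0.07,0.1,0,0,0,-1],[0.17,-0.14,0.2,0,0,0,-1],[0.25,-0.21,0.3,0,0,0,-1],[0.33,-0.28,0.4,0,0,0,-1],[0.386,-0.334,0.5,0,0,0,-1],[0.386,-0.334,0.6,0,0,0,-1],[0.386,-0.334,0.6,0,0,0,-1],[0.386,-0.334,0.6,0,0,0,-1],[0.386,-0.334,0.6,0,0,0,-1],[0.386,-0.334,0.6,0,0,0,-1]]
  ]
}}

```text
time_s: 12.75
position: [0.5823, 0.0553, 0.1519]
tcp_rot: [[0.992, 0.128, 0.006], [0.128, -0.992, 0.0], [0.006, 0.0, -1.0]]
force: [-0.5, -0.4, -0.3]
opening: 0.999
grasp_force: 0.0
```

```bash
python3 - <<'E'
from h import *
V=tool(7.4,0)
chain([((.581,.0572,.07),V),((.581,.0572,.041),V)]); s=telemetry.read_state();print(s["joint_positions"].round(1))
im=capture("top"); cv2.imwrite("pics/raw3.png",im[:,:,::-1])
a=cv2.resize(im[195:255,350:410],None,fx=9,fy=9,interpolation=cv2.INTER_CUBIC)
cv2.imwrite("pics/t3.png",a[:,:,::-1])
E
```

```text
[0.581 0.057 0.07 ] [-0.01  -0.014  0.546  0.    -0.001 -0.   ]
[0.581 0.057 0.041] [0.    0.    0.193 0.    0.    0.   ]
[-5.5 32.1 92.1  0.1 55.4 77.1]
```

View pics/t3.png

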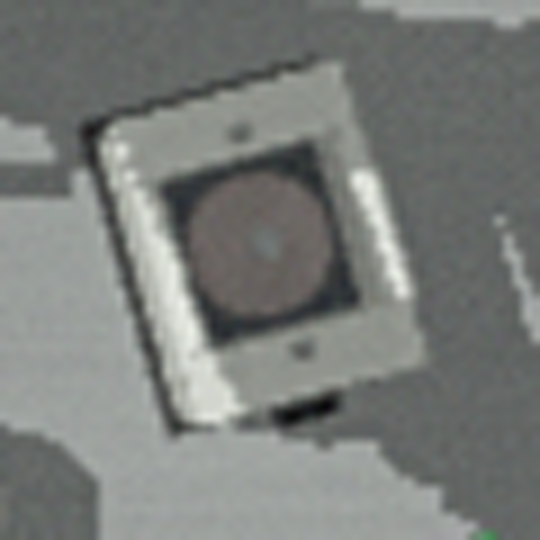

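The white mill is now fully visible, with pin tips at crop (240,132) and (302,348) and rim corners at (100,122), (338,62), (428,358) and (185,428). I'll fit it and go on with the grasp.

```bash
python3 - <<'E'
from h import *
B=lambda l:np.array([[350+u/9-.44,195+v/9-.44] for u,v in l])
p=px2w("top",B([(240,132),(302,348)]),.089); m=px2w("top",B([(100,122),(338,62),(428,358),(185,428)]),.08)
d=p[0]-p[1]; print(p.round(4),p.mean(0),np.linalg.norm(d),np.degrees(np.arctan2(d[1],d[0])))
print(m.round(4),m.mean(0)); e=m[0]+m[1]-m[2]-m[3]; print(np.degrees(np.arctan2(e[1],e[0])))
for i in range(4):print(np.linalg.norm(m[i]-m[i-1]))
E
```

```text
[[ 0.5027 -0.2037  0.089 ]
 [ 0.4218 -0.2256  0.089 ]] [ 0.46227654 -0.2146682   0.089     ] 0.08383231200270873 15.158529771393688
[[ 0.5072 -0.152   0.08  ]
 [ 0.5298 -0.2424  0.08  ]
 [ 0.418  -0.2742  0.08  ]
 [ 0.3919 -0.1826  0.08  ]] [ 0.46169661 -0.21280838  0.08      ]
15.369807464970236
0.11933992018476243
0.09315051000321013
0.11625214514344298
0.09518852869650914
```

Emit:
{"method": "carry_out", "body": {
  "deltas": [
    [[-0.01,-0.014,0.08,0,-0.001,0,-1],[-0.01,-0.014,0.16,0,-0.001,0,-1],[-0.01,-0.014,0.25,0,-0.001,0,-1],[-0.01,-0.014,0.35,0,-0.001,0,-1],[-0.01,-0.014,0.45,0,-0.001,0,-1],[-0.01,-0.014,0.52,0,-0.001,0,-1],[-0.01,-0.014,0.58,0,-0.001,0,-1],[-0.01,-0.014,0.64,0,-0.001,0,-1],[-0.01,-0.014,0.69,0,-0.001,0,-1],[-0.01,-0.014,0.73,0,-0.001,0,-1]]
  ]
}}

```text
time_s: 13.63
position: [0.581, 0.0579, 0.0406]
tcp_rot: [[0.992, 0.129, -0.002], [0.129, -0.992, -0.0], [-0.002, 0.0, -1.0]]
force: [0.1, -0.1, -0.3]
opening: 0.997
grasp_force: 0.0
```

Emit:
{"method": "carry_out", "body": {
  "deltas": [
    [[0,0,0,0,0,0,1],[0,0,0,0,0,0,1],[0,0,0,0,0,0,1],[0,0,0,0,0,0,1],[0,0,0,0,0,0,1],[0,0,0,0,0,0,1],[0,0,0,0,0,0,1],[0,0,0,0,0,0,1],[0,0,0,0,0,0,1],[0,0,0,0,0,0,1]]
  ]
}}

```text
time_s: 14.47
position: [0.581, 0.0579, 0.0414]
tcp_rot: [[0.992, 0.129, -0.002], [0.129, -0.992, -0.0], [-0.002, 0.0, -1.0]]
force: [0.2, -0.0, -0.4]
opening: 0.321
grasp_force: 0.0
```

Emit:
{"method": "carry_out", "body": {
  "deltas": [
    [[0,0,0,0,0,0,1],[0,0,0,0,0,0,1],[0,0,0,0,0,0,1],[0,0,0,0,0,0,1],[0,0,0,0,0,0,1],[0,0,-0.02,0,0,0,1],[0,0,-0.05,0,0,0,1],[0,0,-0.09,0,0,0,1],[0,0,-0.15,0,0,0,1],[0,0,-0.22,0,0,0,1]]
  ]
}}

```text
time_s: 15.3
position: [0.5807, 0.0579, 0.0749]
tcp_rot: [[0.992, 0.129, -0.003], [0.129, -0.992, -0.0], [-0.003, 0.0, -1.0]]
force: [1.1, 0.4, -1.6]
opening: 0.157
grasp_force: 30.0
```

```bash
python3 - <<'E'
from h import *
s=telemetry.read_state(); print(s["position"],s["tcp_rot"].round(3),s["force"],s["grasp_force"])
p=s["position"];M=np.array([.4622,-.2145])
V=tool(7.4,0);U=tool(15.1,0)
z=.20
chain([((p[0],p[1],.19),V),((.53,-.06,z),V),((.49,-.17,z),U),((*M,z),U)])
E
```

```text
[0.58074427 0.05790664 0.0749363 ] [[ 0.992  0.129 -0.003]
 [ 0.129 -0.992 -0.   ]
 [-0.003  0.    -1.   ]] [ 1.13851579  0.36818796 -1.64925406] 29.998411294072866
[0.581 0.058 0.19 ] [-0.002  0.    -0.767  0.     0.     0.   ]
[ 0.53 -0.06  0.2 ] [-0.437  0.736 -0.067  0.     0.     0.   ]
[ 0.49 -0.17  0.2 ] [-0.359  0.693  0.     0.     0.    -0.021]
[ 0.462 -0.214  0.2  ] [-0.256  0.238  0.     0.     0.     0.   ]
```

Emit:
{"method": "carry_out", "body": {
  "deltas": [
    [[0,0,-0.12,0,0,0,1],[0,0,-0.24,0,0,0,1],[0,0,-0.36,0,0,0,1],[0,0,-0.48,0,0,0,1],[0,0,-0.6,0,0,0,1],[0,0,-0.7,0,0,0,1],[0,0,-0.77,0,0,0,1],[0,0,-0.77,0,0,0,1],[0,0,-0.77,0,0,0,1],[0,0,-0.77,0,0,0,1]]
  ]
}}

```text
time_s: 16.13
position: [0.5804, 0.058, 0.1892]
tcp_rot: [[0.992, 0.129, -0.004], [0.129, -0.992, -0.0], [-0.004, -0.0, -1.0]]
force: [0.0, 0.6, -2.1]
opening: 0.153
grasp_force: 30.0
```

Emit:
{"method": "carry_out", "body": {
  "deltas": [
    [[-0.05,0.09,-0.01,0,0,0,1],[-0.11,0.18,-0.02,0,0,0,1],[-0.16,0.27,-0.03,0,0,0,1],[-0.22,0.37,-0.04,0,0,0,1],[-0.28,0.47,-0.05,0,0,0,1],[-0.34,0.57,-0.06,0,0,0,1],[-0.4,0.67,-0.067,0,0,0,1],[-0.437,0.736,-0.067,0,0,0,1],[-0.437,0.736,-0.067,0,0,0,1],[-0.437,0.736,-0.067,0,0,0,1]]
  ]
}}

```text
time_s: 16.97
position: [0.5302, -0.06, 0.1993]
tcp_rot: [[0.992, 0.128, -0.003], [0.128, -0.992, 0.001], [-0.003, -0.001, -1.0]]
force: [0.6, 0.8, -2.1]
opening: 0.159
grasp_force: 30.0
```

Emit:
{"method": "carry_out", "body": {
  "deltas": [
    [[-0.05,0.09,0,0,0,-0.003,1],[-0.1,0.18,0,0,0,-0.006,1],[-0.14,0.27,0,0,0,-0.009,1],[-0.19,0.37,0,0,0,-0.012,1],[-0.24,0.47,0,0,0,-0.015,1],[-0.29,0.57,0,0,0,-0.018,1],[-0.33,0.64,0,0,0,-0.02,1],[-0.359,0.693,0,0,0,-0.021,1],[-0.359,0.693,0,0,0,-0.021,1],[-0.359,0.693,0,0,0,-0.021,1]]
  ]
}}

```text
time_s: 17.8
position: [0.4908, -0.1694, 0.1999]
tcp_rot: [[0.966, 0.258, -0.002], [0.258, -0.966, 0.0], [-0.002, -0.001, -1.0]]
force: [0.4, 0.2, -2.5]
opening: 0.16
grasp_force: 30.0
```

```bash
python3 - <<'E'
from h import *
s=telemetry.read_state(); print(s["position"],s["tcp_rot"].round(3),s["force"],s["grasp_force"],s["joint_positions"].round(1))
U=tool(15.1,0);M=(.4622,-.2145)
chain([((*M,.135),U),((*M,.12),U)])
E
```

```text
[ 0.49075886 -0.16942928  0.19994615] [[ 0.966  0.258 -0.002]
 [ 0.258 -0.966  0.   ]
 [-0.002 -0.001 -1.   ]] [ 0.43779331  0.15585993 -2.47439617] 29.998502964153886 [-31.4  23.9  98.5  -0.   57.7  43.7]
[ 0.462 -0.214  0.135] [-0.261  0.242  0.433 -0.     0.    -0.   ]
[ 0.462 -0.214  0.12 ] [0.  0.  0.1 0.  0.  0. ]
```

Emit:
{"method": "carry_out", "body": {
  "deltas": [
    [[-0.06,0.06,0.05,0,0,0,1],[-0.13,0.12,0.1,0,0,0,1],[-0.2,0.18,0.15,0,0,0,1],[-0.26,0.242,0.2,0,0,0,1],[-0.261,0.242,0.28,0,0,0,1],[-0.261,0.242,0.36,0,0,0,1],[-0.261,0.242,0.42,0,0,0,1],[-0.261,0.242,0.47,0,0,0,1],[-0.261,0.242,0.5,0,0,0,1],[-0.261,0.242,0.5,0,0,0,1]]
  ]
}}

```text
time_s: 18.63
position: [0.4618, -0.2144, 0.1243]
tcp_rot: [[0.966, 0.259, -0.003], [0.259, -0.966, 0.001], [-0.003, -0.002, -1.0]]
force: [0.1, -1.0, -1.7]
opening: 0.157
grasp_force: 30.0
```

```bash
python3 - <<'E'
from h import *
s=telemetry.read_state(); print(s["position"],s["tcp_rot"].round(3),s["force"])
p=s["position"];U=s["tcp_rot"]
for n,w in(("top",60),("side",60)):
    im=capture(n); c=w2px(n,[.462,-.2145,.1])[0].astype(int); print(n,c)
    a=cv2.resize(im[c[1]-30:c[1]+30,c[0]-35:c[0]+35],None,fx=5.5,fy=5.5,interpolation=cv2.INTER_CUBIC)
    cv2.imwrite(f"pics/_{n}.png",a)
a=cv2.hconcat([cv2.imread("pics/_top.png"),cv2.imread("pics/_side.png")])[:,:,::-1]
cv2.imwrite("pics/both.png",a)
# predicted pixels: pin tips, hole centres (plate top) if tool = cover centre
c,sn=np.cos(np.radians(15.1)),np.sin(np.radians(15.1))
for x in(.042,-.042):
    print("pin",[w2px(n,[.4622+c*x,-.2145+sn*x,.094]).round(1) for n in("top","side")],"hole",[w2px(n,[p[0]+U[0,0]*x,p[1]+U[1,0]*x,p[2]-.0054]).round(1) for n in("top","side")])
E
```

```text
[ 0.46175951 -0.21437564  0.1243459 ] [[ 0.966  0.259 -0.003]
 [ 0.259 -0.966  0.001]
 [-0.003 -0.002 -1.   ]] [ 0.07574918 -0.99486725 -1.73655539]
top [380 221]
side [340 248]
pin [array([[376.4, 209.1]]), array([[346.5, 242. ]])] hole [array([[377.4, 208.8]]), array([[346.6, 237.4]])]
pin [array([[383.3, 233.3]]), array([[334.1, 257.3]])] hole [array([[384.4, 233.5]]), array([[334. , 252.7]])]
```

View pics/both.png

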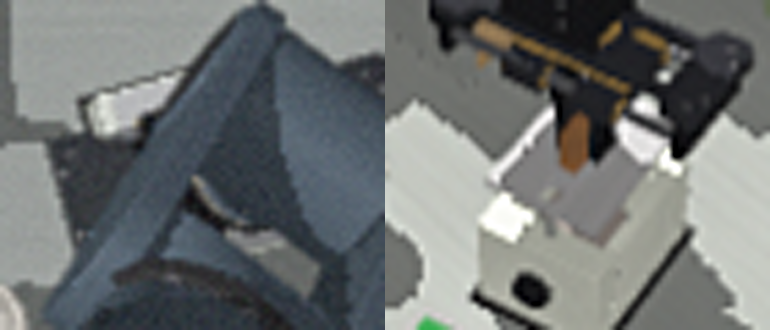

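The side view shows the cover level above the mill. Its near hole is at about (334.6,253), matching the prediction of (334.0,252.7), so it is lined up. I'll lower it gently.

Emit:
{"method": "carry_out", "body": {
  "deltas": [
    [[0,0,0.02,0,0,0,1],[0,0,0.04,0,0,0,1],[0,0,0.06,0,0,0,1],[0,0,0.08,0,0,0,1],[0,0,0.1,0,0,0,1],[0,0,0.115,0,0,0,1],[0,0,0.13,0,0,0,1],[0,0,0.145,0,0,0,1],[0,0,0.16,0,0,0,1],[0,0,0.16,0,0,0,1]]
  ]
}}

```text
time_s: 19.57
position: [0.4617, -0.2151, 0.1008]
tcp_rot: [[0.966, 0.258, -0.003], [0.258, -0.966, 0.0], [-0.003, -0.001, -1.0]]
force: [0.1, 0.9, -2.3]
opening: 0.159
grasp_force: 30.0
```

Emit:
{"method": "carry_out", "body": {
  "deltas": [
    [[0,0,0.008,0,0,0,1],[0,0,0.016,0,0,0,1],[0,0,0.024,0,0,0,1],[0,0,0.032,0,0,0,1],[0,0,0.039,0,0,0,1],[0,0,0.046,0,0,0,1],[0,0,0.052,0,0,0,1],[0,0,0.057,0,0,0,1],[0,0,0.062,0,0,0,1],[0,0,0.062,0,0,0,1]]
  ]
}}

```text
time_s: 20.4
position: [0.4618, -0.2151, 0.0918]
tcp_rot: [[0.966, 0.258, -0.002], [0.258, -0.966, -0.0], [-0.002, -0.0, -1.0]]
force: [-0.1, -0.1, -1.7]
opening: 0.16
grasp_force: 30.0
```

Emit:
{"method": "carry_out", "body": {
  "deltas": [
    [[0,0,0.003,0,0,0,1],[0,0,0.006,0,0,0,1],[0,0,0.009,0,0,0,1],[0,0,0.012,0,0,0,1],[0,0,0.012,0,0,0,1],[0,0,0.012,0,0,0,1],[0,0,0.012,0,0,0,1],[0,0,0.012,0,0,0,1],[0,0,0.012,0,0,0,1],[0,0,0.012,0,0,0,1]]
  ]
}}

```text
time_s: 21.23
position: [0.4619, -0.2152, 0.0913]
tcp_rot: [[0.966, 0.259, -0.002], [0.259, -0.966, -0.001], [-0.002, 0.0, -1.0]]
force: [-1.2, 0.7, 7.4]
opening: 0.158
grasp_force: 30.0
```

It is on the rim with 7 N of contact. I'll release and rise.

Emit:
{"method": "carry_out", "body": {
  "deltas": [
    [[0,0,0,0,0,0,-1],[0,0,0,0,0,0,-1],[0,0,0,0,0,0,-1],[0,0,0,0,0,0,-1],[0,0,0,0,0,0,-1],[0,0,-0.03,0,0,0,-1],[0,0,-0.1,0,0,0,-1],[0,0,-0.2,0,0,0,-1],[0,0,-0.35,0,0,0,-1],[0,0,-0.5,0,0,0,-1]]
  ]
}}

```text
time_s: 22.07
position: [0.4615, -0.2148, 0.1656]
tcp_rot: [[0.966, 0.258, -0.004], [0.258, -0.966, 0.001], [-0.003, -0.002, -1.0]]
force: [0.3, -0.3, 0.3]
opening: 0.834
grasp_force: 0.0
```

```bash
python3 - <<'E'
from h import *
s=telemetry.read_state(); Rt=tool(2.5,30); zt=Rt[:,2]
# shut fingers pushing on the drawer front: grasp the tab again
ax=np.array([np.cos(np.radians(2.6)),np.sin(np.radians(2.6)),0])
g=np.array([.4685,.0549,.060]) # TCP at release
chain([((.47,-.17,.24),tool(8,15)),((.46,-.07,.24),Rt),(g+[0,0,.15],Rt),(g+[0,0,.06],Rt),(g,Rt)])
im=capture("side"); c=[340,248]
a=cv2.resize(im[190:290,290:390],None,fx=6,fy=6,interpolation=cv2.INTER_CUBIC); cv2.imwrite("pics/s4.png",a[:,:,::-1])
E
```

```text
[ 0.47 -0.17  0.24] [ 0.13  -0.275 -0.496 -0.003  0.042  0.019]
[ 0.46 -0.07  0.24] [ 0.026 -0.669  0.007 -0.006  0.042  0.014]
[0.468 0.055 0.21 ] [-0.02  -0.829  0.22   0.     0.     0.   ]
[0.468 0.055 0.12 ] [-0.3   0.    0.52  0.    0.    0.  ]
[0.468 0.055 0.06 ] [-0.2    0.     0.346  0.     0.     0.   ]
```

View pics/s4.png

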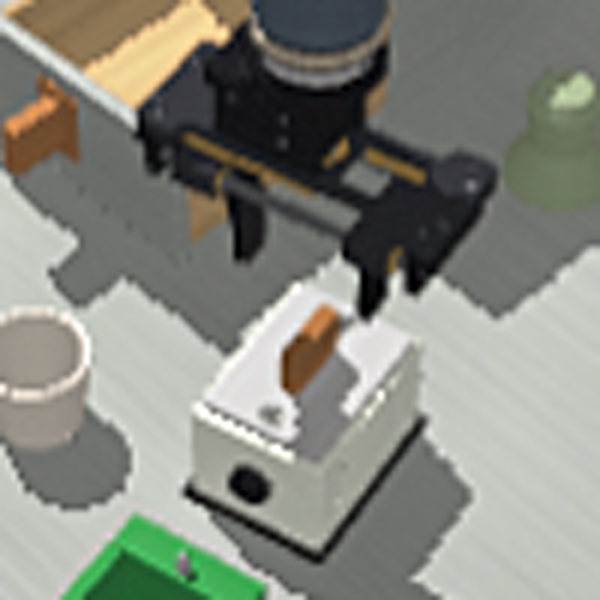

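The cover lies flat on the white mill with the pin visible in the near hole at crop (270,412). Now I'll go back to the tab to shut the drawer.

Emit:
{"method": "carry_out", "body": {
  "deltas": [
    [[0,0,-0.15,0,0,0,-1],[0.03,-0.05,-0.3,0,0.01,0.005,-1],[0.07,-0.12,-0.4,0,0.02,0.01,-1],[0.1,-0.2,-0.496,-0.003,0.03,0.015,-1],[0.13,-0.275,-0.496,-0.003,0.042,0.019,-1],[0.13,-0.275,-0.496,-0.003,0.042,0.019,-1],[0.13,-0.275,-0.496,-0.003,0.042,0.019,-1],[0.13,-0.275,-0.496,-0.003,0.042,0.019,-1],[0.13,-0.275,-0.496,-0.003,0.042,0.019,-1],[0.13,-0.275,-0.496,-0.003,0.042,0.019,-1]]
  ]
}}

```text
time_s: 22.95
position: [0.4711, -0.1711, 0.2392]
tcp_rot: [[0.956, 0.141, 0.257], [0.137, -0.99, 0.033], [0.259, 0.003, -0.966]]
force: [0.7, 0.4, 0.3]
opening: 1.001
grasp_force: 0.0
```

Emit:
{"method": "carry_out", "body": {
  "deltas": [
    [[0,-0.1,0,-0.001,0.007,0.002,-1],[0.01,-0.22,0,-0.002,0.014,0.004,-1],[0.01,-0.34,0,-0.003,0.021,0.007,-1],[0.02,-0.46,0,-0.004,0.028,0.01,-1],[0.026,-0.57,0.007,-0.005,0.035,0.012,-1],[0.026,-0.669,0.007,-0.006,0.042,0.014,-1],[0.026,-0.669,0.007,-0.006,0.042,0.014,-1],[0.026,-0.669,0.007,-0.006,0.042,0.014,-1],[0.026,-0.669,0.007,-0.006,0.042,0.014,-1],[0.026,-0.669,0.007,-0.006,0.042,0.014,-1]]
  ]
}}

```text
time_s: 23.78
position: [0.4619, -0.072, 0.2398]
tcp_rot: [[0.863, 0.045, 0.504], [0.042, -0.999, 0.018], [0.504, 0.006, -0.864]]
force: [0.5, -0.4, 0.6]
opening: 0.998
grasp_force: 0.0
```

Emit:
{"method": "carry_out", "body": {
  "deltas": [
    [[0,-0.12,0.03,0,0,0,-1],[0,-0.24,0.06,0,0,0,-1],[-0.01,-0.36,0.09,0,0,0,-1],[-0.01,-0.48,0.12,0,0,0,-1],[-0.02,-0.6,0.16,0,0,0,-1],[-0.02,-0.72,0.2,0,0,0,-1],[-0.02,-0.829,0.22,0,0,0,-1],[-0.02,-0.829,0.22,0,0,0,-1],[-0.02,-0.829,0.22,0,0,0,-1],[-0.02,-0.829,0.22,0,0,0,-1]]
  ]
}}

```text
time_s: 24.62
position: [0.4698, 0.0536, 0.209]
tcp_rot: [[0.863, 0.045, 0.504], [0.041, -0.999, 0.019], [0.504, 0.005, -0.864]]
force: [0.1, -0.3, -0.5]
opening: 1.004
grasp_force: 0.0
```

```bash
python3 - <<'E'
from h import *
s=telemetry.read_state(); Rt=tool(2.5,30); print(s["position"],s["joint_positions"].round(1))
g=np.array([.4685,.0549,.060])
chain([(g+[0,0,.06],Rt),(g,Rt)])
E
```

```text
[0.46975156 0.05358095 0.20904303] [-11.7  13.3 126.7  33.8  12.5  44.3]
[0.468 0.055 0.12 ] [-0.306 -0.012  0.509  0.001 -0.001  0.001]
[0.468 0.055 0.06 ] [-0.2    0.     0.346  0.     0.     0.   ]
```

Emit:
{"method": "carry_out", "body": {
  "deltas": [
    [[-0.03,-0.012,0.05,0,0,0,-1],[-0.06,-0.012,0.1,0,0,0,-1],[-0.1,-0.012,0.16,0,0,0,-1],[-0.14,-0.012,0.22,0,0,0,-1],[-0.18,-0.012,0.28,0,0,0,-1],[-0.21,-0.012,0.34,0,0,0,-1],[-0.25,-0.012,0.4,0,0,0,-1],[-0.28,-0.012,0.46,0,0,0,-1],[-0.306,-0.012,0.509,0,0,0,-1],[-0.306,-0.012,0.509,0,0,0,-1]]
  ]
}}

```text
time_s: 25.45
position: [0.4692, 0.0619, 0.1344]
tcp_rot: [[0.862, 0.054, 0.505], [0.038, -0.998, 0.043], [0.506, -0.018, -0.862]]
force: [0.3, 0.1, -0.5]
opening: 0.998
grasp_force: 0.0
```

Emit:
{"method": "carry_out", "body": {
  "deltas": [
    [[0,0,0,0,0,0,-1],[0,0,0,0,0,0,-1],[0,0,0,0,0,0,-1],[0,0,0,0,0,0,-1],[0,0,0,0,0,0,-1],[0,0,0,0,0,0,-1],[0,0,0,0,0,0,-1],[0,0,0,0,0,0,-1],[0,0,0,0,0,0,-1],[0,0,0,0,0,0,-1]]
  ]
}}

```text
time_s: 26.28
position: [0.4678, 0.0639, 0.1342]
tcp_rot: [[0.863, 0.057, 0.503], [0.04, -0.998, 0.046], [0.504, -0.02, -0.863]]
force: [-1.1, -0.2, 0.3]
opening: 1.001
grasp_force: 0.0
```

```bash
python3 - <<'E'
from h import *
s=telemetry.read_state(); Rt=tool(2.5,30); print(s["position"],s["joint_positions"].round(1))
g=np.array([.4685,.0549,.060])
chain([(g+[0,0,.06],Rt),(g,Rt)])
E
```

```text
[0.46783794 0.06392581 0.13424927] [-11.4  25.8 132.  129.9  10.9 -52.6]
[0.468 0.055 0.12 ] [-0.046  0.062  0.081 -0.004 -0.001  0.   ]
[0.468 0.055 0.06 ] [-0.2    0.     0.346  0.     0.     0.   ]
```

Emit:
{"method": "carry_out", "body": {
  "deltas": [
    [[-0.01,0.02,0.02,-0.001,0,0,-1],[-0.03,0.04,0.05,-0.003,-0.001,0,-1],[-0.046,0.062,0.081,-0.004,-0.001,0,-1],[-0.046,0.062,0.081,-0.004,-0.001,0,-1],[-0.046,0.062,0.081,-0.004,-0.001,0,-1],[-0.046,0.062,0.081,-0.004,-0.001,0,-1],[-0.046,0.062,0.081,-0.004,-0.001,0,-1],[-0.046,0.062,0.081,-0.004,-0.001,0,-1],[-0.046,0.062,0.081,-0.004,-0.001,0,-1],[-0.046,0.062,0.081,-0.004,-0.001,0,-1]]
  ]
}}

```text
time_s: 27.12
position: [0.4686, 0.0549, 0.1202]
tcp_rot: [[0.866, 0.045, 0.499], [0.04, -0.999, 0.021], [0.499, 0.002, -0.867]]
force: [0.4, -0.1, 0.6]
opening: 0.999
grasp_force: 0.0
```

```bash
python3 - <<'E'
from h import *
s=telemetry.read_state(); Rt=tool(2.5,30); print(s["position"],s["joint_positions"].round(1))
chain([(np.array([.4685,.0549,.060]),Rt)])
E
```

```text
[0.46857814 0.05485504 0.12024393] [-11.6  28.2 132.4 144.7  12.  -67.7]
[0.468 0.055 0.06 ] [-0.201 -0.001  0.348  0.     0.     0.   ]
```

Emit:
{"method": "carry_out", "body": {
  "deltas": [
    [[-0.03,0,0.05,0,0,0,-1],[-0.06,0,0.1,0,0,0,-1],[-0.09,0,0.15,0,0,0,-1],[-0.12,0,0.2,0,0,0,-1],[-0.15,0,0.25,0,0,0,-1],[-0.18,0,0.3,0,0,0,-1],[-0.2,0,0.345,0,0,0,-1],[-0.2,0,0.345,0,0,0,1],[-0.2,0,0.345,0,0,0,1],[-0.2,0,0.345,0,0,0,1]]
  ]
}}

```text
time_s: 27.95
position: [0.4684, 0.0547, 0.0605]
tcp_rot: [[0.866, 0.045, 0.499], [0.04, -0.999, 0.021], [0.499, 0.002, -0.867]]
force: [0.4, -0.1, 0.2]
opening: 0.854
grasp_force: 0.0
```

Emit:
{"method": "carry_out", "body": {
  "deltas": [
    [[0,0,0,0,0,0,1],[0,0,0,0,0,0,1],[0,0,0,0,0,0,1],[0,0,0,0,0,0,1],[0,0,0,0,0,0,1],[0,0,0,0,0,0,1],[0,0,0,0,0,0,1],[0,0,0,0,0,0,1],[0,0,0,0,0,0,1],[0,0,0,0,0,0,1]]
  ]
}}

```text
time_s: 28.78
position: [0.4683, 0.0548, 0.0602]
tcp_rot: [[0.866, 0.045, 0.498], [0.04, -0.999, 0.021], [0.499, 0.002, -0.867]]
force: [0.0, 1.9, 0.1]
opening: 0.157
grasp_force: 30.0
```

Emit:
{"method": "carry_out", "body": {
  "deltas": [
    [[0,0,0,0,0,0,1],[0,0,0,0,0,0,1],[0,0,0,0,0,0,1],[0,0,0,0,0,0,1],[0,0,0,0,0,0,1],[0.01,0,0.006,0,0,0,1],[0.03,0,0.018,0,0,0,1],[0.06,0,0.035,0,0,0,1],[0.09,0,0.053,0,0,0,1],[0.12,0,0.07,0,0,0,1]]
  ]
}}

```text
time_s: 29.62
position: [0.4896, 0.0558, 0.0602]
tcp_rot: [[0.866, 0.045, 0.498], [0.04, -0.999, 0.021], [0.499, 0.002, -0.867]]
force: [-1.2, 1.7, 3.3]
opening: 0.162
grasp_force: 30.0
```

```bash
python3 - <<'E'
from h import *
s=telemetry.read_state(); print(s["position"],s["force"],s["opening"])
p=s["position"];Q=s["tcp_rot"];ax=np.array([np.cos(np.radians(2.6)),np.sin(np.radians(2.6)),0])
print([(p+ax*d).round(4) for d in(.08,.16)],delta(p,Q,p+ax*.08,Q),delta(p,Q,p+ax*.16,Q))
E
```

```text
[0.489579   0.05583846 0.06019914] [-1.21463745  1.68633053  3.31617059] 0.16164085811315387
[array([0.5695, 0.0595, 0.0602]), array([0.6494, 0.0631, 0.0602])] [ 0.462 -0.     0.266  0.     0.     0.   ] [ 0.925 -0.     0.532  0.     0.     0.   ]
```

Emit:
{"method": "carry_out", "body": {
  "deltas": [
    [[0.045,0,0.026,0,0,0,1],[0.09,0,0.052,0,0,0,1],[0.135,0,0.078,0,0,0,1],[0.18,0,0.104,0,0,0,1],[0.225,0,0.13,0,0,0,1],[0.27,0,0.156,0,0,0,1],[0.315,0,0.182,0,0,0,1],[0.36,0,0.208,0,0,0,1],[0.41,0,0.236,0,0,0,1],[0.46,0,0.265,0,0,0,1]]
  ]
}}

```text
time_s: 30.45
position: [0.5696, 0.0596, 0.0602]
tcp_rot: [[0.866, 0.045, 0.499], [0.04, -0.999, 0.021], [0.499, 0.002, -0.866]]
force: [-2.1, 4.2, 2.6]
opening: 0.16
grasp_force: 30.0
```

Emit:
{"method": "carry_out", "body": {
  "deltas": [
    [[0.045,0,0.026,0,0,0,1],[0.09,0,0.052,0,0,0,1],[0.135,0,0.078,0,0,0,1],[0.18,0,0.104,0,0,0,1],[0.225,0,0.13,0,0,0,1],[0.27,0,0.156,0,0,0,1],[0.315,0,0.182,0,0,0,1],[0.36,0,0.208,0,0,0,1],[0.41,0,0.236,0,0,0,1],[0.46,0,0.265,0,0,0,1]]
  ]
}}

```text
time_s: 31.28
position: [0.6463, 0.0632, 0.0603]
tcp_rot: [[0.865, 0.045, 0.499], [0.039, -0.999, 0.022], [0.5, 0.0, -0.866]]
force: [-2.7, 1.8, 3.8]
opening: 0.161
grasp_force: 30.0
```

Emit:
{"method": "carry_out", "body": {
  "deltas": [
    [[0.012,0,0.007,0,0,0,1],[0.024,0,0.014,0,0,0,1],[0.036,0,0.021,0,0,0,1],[0.048,0,0.028,0,0,0,1],[0.06,0,0.035,0,0,0,1],[0.07,0,0.04,0,0,0,1],[0.07,0,0.04,0,0,0,1],[0.07,0,0.04,0,0,0,1],[0.07,0,0.04,0,0,0,1],[0.07,0,0.04,0,0,0,1]]
  ]
}}

```text
time_s: 32.12
position: [0.6579, 0.0638, 0.0603]
tcp_rot: [[0.865, 0.045, 0.499], [0.04, -0.999, 0.022], [0.5, 0.001, -0.866]]
force: [1.0, 4.3, 0.6]
opening: 0.159
grasp_force: 30.0
```

Emit:
{"method": "carry_out", "body": {
  "deltas": [
    [[0.006,0,0.003,0,0,0,1],[0.012,0,0.007,0,0,0,1],[0.018,0,0.01,0,0,0,1],[0.024,0,0.014,0,0,0,1],[0.03,0,0.017,0,0,0,1],[0.036,0,0.02,0,0,0,1],[0.036,0,0.02,0,0,0,1],[0.036,0,0.02,0,0,0,1],[0.036,0,0.02,0,0,0,1],[0.036,0,0.02,0,0,0,1]]
  ]
}}

```text
time_s: 32.95
position: [0.6635, 0.064, 0.0602]
tcp_rot: [[0.866, 0.045, 0.498], [0.04, -0.999, 0.022], [0.499, 0.001, -0.867]]
force: [-1.1, 5.1, 3.2]
opening: 0.159
grasp_force: 30.0
```

Emit:
{"method": "carry_out", "body": {
  "deltas": [
    [[0.006,0,0.003,0,0,0,1],[0.012,0,0.007,0,0,0,1],[0.018,0,0.01,0,0,0,1],[0.024,0,0.014,0,0,0,1],[0.024,0,0.014,0,0,0,1],[0.024,0,0.014,0,0,0,1],[0.024,0,0.014,0,0,0,1],[0.024,0,0.014,0,0,0,1],[0.024,0,0.014,0,0,0,1],[0.024,0,0.014,0,0,0,1]]
  ]
}}

```text
time_s: 33.78
position: [0.6644, 0.0641, 0.0602]
tcp_rot: [[0.868, 0.045, 0.495], [0.04, -0.999, 0.022], [0.496, 0.001, -0.868]]
force: [-13.0, 2.0, 14.6]
opening: 0.156
grasp_force: 30.0
```

The drawer is at its stop: 13 N and no more travel. I'll release and back out.

Emit:
{"method": "carry_out", "body": {
  "deltas": [
    [[0,0,0,0,0,0,-1],[0,0,0,0,0,0,-1],[0,0,0,0,0,0,-1],[0,0,0,0,0,0,-1],[0,0,0,0,0,0,-1],[0,0,0,0,0,0,-1],[0,0,0,0,0,0,-1],[0,0,-0.1,0,0,0,-1],[0,0,-0.2,0,0,0,-1],[0,0,-0.3,0,0,0,-1]]
  ]
}}

```text
time_s: 34.62
position: [0.6447, 0.0628, 0.0991]
tcp_rot: [[0.866, 0.045, 0.498], [0.04, -0.999, 0.021], [0.498, 0.001, -0.867]]
force: [-0.0, 0.3, 0.5]
opening: 0.832
grasp_force: 0.0
```

Emit:
{"method": "carry_out", "body": {
  "deltas": [
    [[0,0,-0.1,0,0,0,-1],[0,0,-0.2,0,0,0,-1],[0,0,-0.3,0,0,0,-1],[0,0,-0.4,0,0,0,-1],[0,0,-0.5,0,0,0,-1],[0,0,-0.6,0,0,0,-1],[0,0,-0.7,0,0,0,-1],[0,0,-0.7,0,0,0,-1],[0,0,-0.7,0,0,0,-1],[0,0,-0.7,0,0,0,-1]]
  ]
}}

```text
time_s: 35.45
position: [0.593, 0.0606, 0.1898]
tcp_rot: [[0.866, 0.045, 0.498], [0.039, -0.999, 0.021], [0.499, 0.001, -0.867]]
force: [0.7, 0.1, -0.5]
opening: 0.999
grasp_force: 0.0
```

```bash
python3 - <<'E'
from h import *
s=telemetry.read_state(); print(s["position"],s["force"])
im=capture("top")
a=cv2.resize(im[60:260,240:440],None,fx=3,fy=3,interpolation=cv2.INTER_CUBIC); cv2.imwrite("pics/t5.png",a[:,:,::-1])
E
```

```text
[0.59301435 0.06058077 0.18977042] [ 0.65583652  0.09576478 -0.47277783]
```

View pics/t5.png

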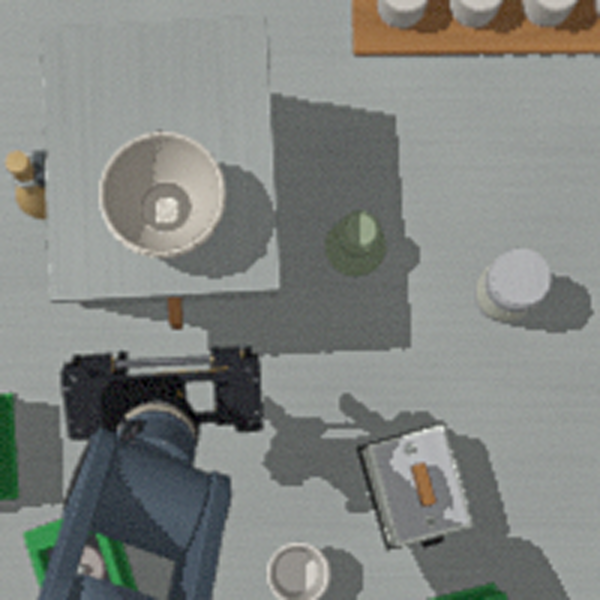

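The cover is on the mill at (425,485) and the tab tip is at (175,328). The other things look unmoved. I'll compare the tab tip with the first picture at subpixel level to make sure the drawer is fully shut.

```bash
python3 - <<'E'
from h import *
for n,im in(("start",cv2.imread("pics/top0.png")[:,:,::-1]),("now",capture("top"))):
    f=im.astype(float); red=(f[:,:,0]-f[:,:,2])[150:180,290:308]
    col=red[:,5:12].mean(1); print(n,col.round(0)); 
    g=f[150:180,[270,275,280,285,312,316,320]].mean(2); 
    # rows: tab lower edge at half max
    h=col.max()/2; k=np.where(col>h)[0][-1]; e=150+k+(col[k]-h)/(col[k]-col[k+1]); 
    k0=np.where(col>h)[0][0]; e0=150+k0-(col[k0]-h)/(col[k0]-col[k0-1]); print("top",e0,"tip",e,"len",e-e0)
    t=px2w("top",[[298.3,e]],.098)[0]; s=px2w("top",[[298.3,e0]],.212)[0]; t2=px2w("top",[[298.3,e]],.058)[0]
    print("tip x",t[0].round(4),"(if lower corner)",t2[0].round(4),"shelf edge x",s[0].round(4),"overhang",(s[0]-t[0]).round(4),(s[0]-t2[0]).round(4))
E
```

```text
start [-3. -3. -2. -2. -2. -2. -3. -4. -3. 36. 36. 35. 36. 38. 37. 36. 37. 33.
 28. 20.  2. -2. -1. -1. -2. -2. -1. -2. -1. -1.]
top 158.55434782608697 tip 169.0625 len 10.508152173913032
tip x 0.64 (if lower corner) 0.6469 shelf edge x 0.6532 overhang 0.0132 0.0063
now [-2. -2. -2. -3. -2. -1. -4. -4. -3. 32. 39. 37. 37. 39. 38. 36. 37. 35.
 26. 14. -3. -1. -1. -1. -2. -2. -1. -2. -1. -3.]
top 158.65714285714284 tip 168.49411764705883 len 9.836974789915985
tip x 0.642 (if lower corner) 0.6489 shelf edge x 0.6529 overhang 0.0109 0.004
```

The tab tip now sits 10.9 mm beyond the shelf edge, against a nominal 10 mm when shut. With the hard stop felt, the drawer is shut, so I'm handing in.

```bash
python3 -c "
from rig import job
print(job.hand_in())"
```

```text
the job is handed in; nothing more can be done
None
```

The cover is seated flat on the white mill with the pins through its holes, the drawer is pushed to its stop, and the job was handed in at about 35 s; the hand-in gave no verdict.

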